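Start the bench shaker and hold its run key

TASK

Start the bench shaker with the closed fingertips: first tip the rocker over fully by pressing down its raised far end, then push the round plunger in until it is fully home (it stays in), and last press the wide bar key all the way down and keep it pressed: your program finishes while the fingers are still holding the bar key down. Do not press any control before its turn, and pick nothing up: leave the crucible and cork on the tray, and the bottle and jar beside the shaker, where they stand.

Things in the scene. Friction and masses are not known exactly. Their poses are not given: they have to be found in the camera images.
- shaker: White bench shaker, fixed, 200 (x) by 240 (y) mm; origin under its centre on the worktop, x axis from the control ledge (robot side) to the tray, z up. The ledge, 30 mm high (x -100 to -10 mm), carries three grey modules of the same yaw, centred at x = -56 mm, y = -74, 0, +74 mm, in varying order. The tray behind: mat 66 mm, rim 72 mm above the worktop.
- rocker_module: Grey module 84 (x) by 70 (y) by 20 mm, fixed, with the rocker; origin at the centre of its underside, 30 mm above the worktop, x axis pointing away from the robot. Black cheeks 8 mm high stand on each side of the rocker.
- rocker (a joint): Angle of the black rocker (59 mm along x, 29 mm wide) about an axis along y through the module's centre, 30 mm above the module's underside. Near 0 = off, its far (+x) end stands high; 0.40 rad = fully tipped, far end low. It has friction only (about 3 N at 19 mm from the axis) and stays where it is left.
- rocker_far_end (a point): The spot to press on the rocker: on the top face of its far half, 19 mm from the axis; moves with the rocker. About 70 mm above the worktop when off; it goes down about 7.5 mm to fully tipped.
- plunger_module: Grey module of the same size, fixed, with the round plunger at its centre; origin at the centre of its underside, 30 mm above the worktop.
- plunger (a joint): Travel of the round black plunger (34 mm across, in a steel collar): near 0 = out, top face 38 mm above the module's underside; 0.010 m = fully home, downward. Friction only, 3.5 N; it stays where it is pushed.
- plunger_top (a point): Centre of the plunger's flat top face; moves with it.
- bar_module: Grey module of the same size, fixed, with the wide bar key at its centre; origin at the centre of its underside, 30 mm above the worktop.
- bar_key (a joint): Travel of the black bar key (24 mm along x, 52 mm along y, in a flat steel frame): 0 = up, top face 38 mm above the module's underside; 0.010 m = fully down. A spring pushes it back up: 1.8 N to start, 5.3 N fully down.
- bar_top (a point): Centre of the bar key's flat top face; moves with it.
- crucible: Loose porcelain crucible, 45 mm across, 36 mm high, upright on the shaker's tray; origin at the centre of its underside. Leave alone.
- cork: Loose cork, 29 mm across, 26 mm high, on the shaker's tray; origin at the centre of its underside. Leave alone.
- reagent_bottle: Loose small reagent bottle with black cap, 49 mm across, 95 mm high, on the worktop to the right (-y) of the shaker; origin at the centre of its underside. Leave alone.
- jar: Loose clear glass jar, 60 mm across, 85 mm high, on the worktop to the left (+y) of the shaker; origin at the centre of its underside. Leave alone.

How it is judged:
On the way, in this order (a step that is already met when the one before it is completed fails the run):
1. the rocker is tipped over (value of joint rocker above 0.33 rad), for 0.1 s.
2. the round plunger is home, the rocker still over (value of joint rocker above 0.33 rad and value of joint plunger above 0.0075 m), for 0.1 s.
3. the fingers press the bar key down, rocker and plunger still set (all of step 2 and value of joint bar_key above 0.007 m and contact force between the fingers and bar_module above 1 N), for 0.2 s.
At the end, for the whole second after the job is handed in: The rocker is tipped over (over 0.33 of 0.40 rad), the plunger is in (over 7.5 of 10 mm), the fingers hold the bar key down (over 7 of 10 mm, with over 1 N on its module), and the crucible, cork, bottle and jar are within 15 mm of where they stood (all of step 3 and distance of each of crucible, cork, reagent_bottle, jar from where it was at the start of the episode below 0.015 m); the arm keeps its last pose, push and grip.
It fails at once if the plunger is pushed in (over 5 mm) before the rocker is over (value of joint plunger above 0.005 m and value of joint rocker below 0.3 rad).
It fails at once if the bar key is pressed (over 4 mm) before the rocker is over and the plunger is in (value of joint bar_key above 0.004 m and (value of joint rocker below 0.3 rad or value of joint plunger below 0.0065 m)).
It fails at once if the crucible, cork, bottle or jar is moved or lifted (over 15 mm) (distance of any of crucible, cork, reagent_bottle, jar from where it was at the start of the episode above 0.015 m).
It also fails if it takes over 42 s, if anything falls off the work surface, if the arm or the gripper's body presses on something with over 40 N, if the wrist force passes 120 N, or if a joint passes its speed limit or range.

ROBOT

A 7-joint arm with a two-finger parallel gripper is mounted at the origin on a cart in front of the work surface, level with it; the furniture and walls round the work are solid. World frame = base frame: x ahead of the robot, y to its left, z up, the work surface at z = 0. Lengths are in m, angles in rad, forces in N, time in s.
With the tool pointing down it reaches from about 0.4 to 0.85 m from the base axis. Payload 10.4 kg.
Tool frame: the origin (TCP) lies at the very end of the fingers, on their centre line; the grasp point (between the pads) lies r.tcp_to_grasp behind it (r.tcp_to_grasp is the distance from the TCP to the grasp point, in m); z points along the fingers, y is the line along which they close (so a half turn about z gives the same grasp; the last joint's range is limited). The gripper opens to 87 mm and grips with 3 to 60 N. Pads are 19 mm wide; open, the fingers measure 117 mm over their backs; the gripper's body (75 mm by 190 mm) begins 51 mm behind the grasp point.
Start: joints at [-1.166, 0.332, -0.065, 1.46, 0.022, 1.35, -0.088], TCP at [0.259, 0.569, 0.223] pointing down, gripper open.
Joint ranges: [-2.6, 2.6], [-0.5, 2.12], [-1.47, 1.34], [0.16, 2.42], [-1.27, 4.41], [0.06, 2.06], [-2.6, 2.6]. Speed limits (rad/s): [2.22, 2.22, 2.79, 2.79, 3.14, 3.14, 3.14].

INTERFACE

Orientations are given as a unit quaternion [x, y, z, w].
In Python, from bench import monitor, cams, ticket, r gives the robot as it stands.
- The arm moves only by the shell command python3 -m crank 'ROWS' [OPENING] [FORCE]. ROWS is a JSON object whose one key "steps" holds a list of rows, each a list of 2 entries, a list of its own where there are three numbers: the shift along the world's x, y, z in units of 25 mm (1.0 is 25 mm), then the turn, a rotation vector about the world's x, y, z in units of 5 degrees (1.0 is 5 degrees). In form: {"steps": [[[x, y, z], [ax, ay, az]], ...]}. A call has 1 to 10 rows; each row shifts and turns the commanded pose from where the row before left it; what a row does not reach is not made up. A row lasts 1/12 s, in which the tool goes at most 41.7 mm and 7.16 degrees, less where a joint would pass 70% of its speed; a pose out of reach is approached as far as the arm can. A call is refused whole if a number of a shift passes 1 or a number of a turn 1, either way. A call with a gripper value outside its range is refused whole. OPENING is the finger opening in mm, from 0 to 87, set as the call begins (- or left out, the last holds). The fingers move at their own pace and stop on an object; FORCE is the grip in N (left out, the last holds). Time passes only in rows, so rows that do not move let the fingers close. It gives the time, the measured TCP pose, the force, the opening and the grip force at its end, in the units of the state.
- monitor.read_state(): the state, without advancing time (a new reading comes with each control period).
- cams.camera(name): name is "scene" or "side" or "wrist"; returns a dict with "pixels" (384x512x3 uint8, blue, green, red), "z_map" (384x512 float32, m along the optical axis (not along the pixel's ray), 0 where there is no reading), "vfov" (degrees; the focal length in pixels is half the picture's height over the tangent of half this angle, whatever the lens; pixels are square), "cx", "cy" (the principal point, pixels), "k1" (the pictures are not rectified: a ray, as slopes to the right and down, at radius r is drawn at 1 + k1 r^2 times it, then the intrinsics apply), "T" (4x4, takes a point from camera to world coordinates). Camera axes: x right, y up, looking along -z (the intrinsics and any distortion apply to the point x, -y, -z); pixel columns grow to the right and rows downward; lengths in m; the calibration is good to about 2 mm. A picture is of the moment at which its call begins.
- ticket.close_job(): hands the job in; it is judged then, once.
The state is a dict: "time": time; "joint_positions": joint angles; "joint_vel": joint speeds; "joint_torque": joint torques, N m; "ee_pos": TCP position; "eef_rot": TCP orientation; "ft_force": force on the tool from outside, world axes, zero at the start; "torque": the same for the moment, N m; "width": finger opening in m; "grip_force": force on a finger pad.
Only numpy, scipy, OpenCV 4.12 (cv2) and the standard library are available. Lean on these libraries where they do the work, as an engineer would, in place of code of your own. Each camera call takes 0.05 s, during which the arm holds its last target. There are 200 camera calls.

## Working session

There is one attempt and no reset: what is moved stays moved. The work goes in short steps, Python scripts to look and compute and a shell command to move; the robot and the scene stay as the last step left them, time stands still between calls to the robot, and variables do not carry over. Pictures are saved under pics/ and viewed, at most 10 in all, crops included, and the job is handed in when it is done.

```bash
mkdir -p pics; ls
cat > h.py <<'E'
import numpy as np,cv2
from bench import monitor,cams,ticket,r
def cam(n):
    c=cams.camera(n); np.savez('pics/'+n+'.npz',**c); return c
def pt(c,u,v,z=None):
    f=384/2/np.tan(np.radians(float(c['vfov']))/2)
    K=np.array([[f,0,float(c['cx'])],[0,f,float(c['cy'])],[0,0,1]])
    x,y=cv2.undistortPoints(np.array([[[u,v]]],float),K,np.array([float(c['k1']),0,0,0]))[0,0]
    T=c['T']
    if z is None:
        p=c['z_map'][int(round(v)),int(round(u))]
    else:
        d=T[:3,:3]@[x,-y,-1]; p=(z-T[2,3])/d[2]
    return (T@[x*p,-y*p,-p,1])[:3]
E
python3 - <<'E'
from h import *
for n in ['scene','side']:
    c=cam(n); cv2.imwrite(f'pics/{n}1.png',cv2.resize(c['pixels'],(768,576)))
    print(n,c['T'].round(3).tolist(),c['vfov'],c['k1'])
s=monitor.read_state(); print(s)
E
```

```text
pics
scene [[0.804, 0.293, -0.518, -0.291], [-0.595, 0.413, -0.69, -1.02], [0.011, 0.862, 0.506, 0.894], [0.0, 0.0, 0.0, 1.0]] 43.49156593977503 -0.12508873855315625
side [[-0.988, 0.086, -0.13, 0.435], [-0.156, -0.573, 0.804, 0.883], [-0.005, 0.815, 0.58, 0.667], [0.0, 0.0, 0.0, 1.0]] 52.7169099281222 0.0397404347558625
{'time': 0.1, 'joint_positions': array([-1.1655787 ,  0.33279296, -0.064715  ,  1.46082636,  0.0216197 ,
        1.34987142, -0.08849837]), 'joint_vel': array([-0.00085155, -0.00032521,  0.00187406, -0.00179963, -0.00139766,
       -0.0025426 , -0.00053638]), 'joint_torque': array([ 6.96362949e-04, -6.24549079e+01,  2.38765148e-02, -3.90706909e+01,
       -6.15205080e-02,  3.67706444e-02,  5.98397150e-05]), 'ee_pos': array([0.25916961, 0.56837758, 0.22185813]), 'eef_rot': array([ 2.12262289e-01,  9.77212546e-01, -5.93398316e-04, -9.48207968e-05]), 'ft_force': array([ 0.51285939, -0.33455756, -0.14198331]), 'torque': array([ 0.01715005, -0.02066823,  0.06099909]), 'grip_force': 0.0, 'width': 0.08713342775512777}
```

View pics/scene1.png

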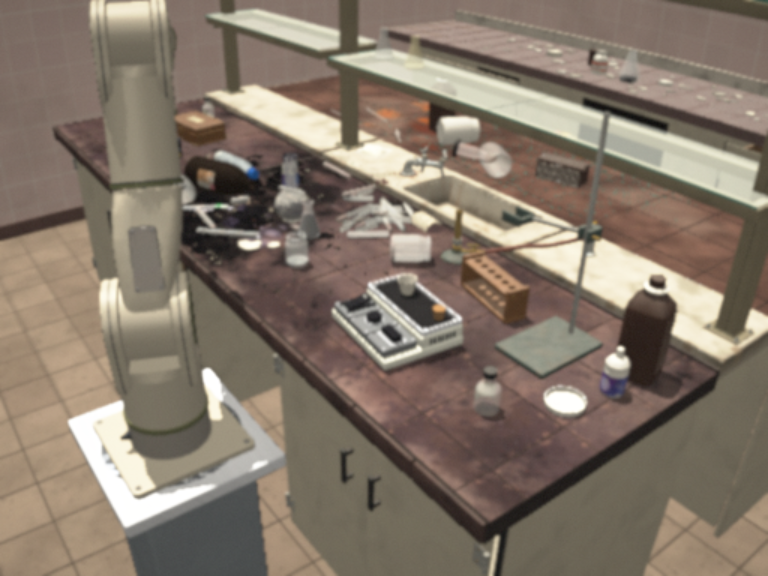

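View pics/side1.png

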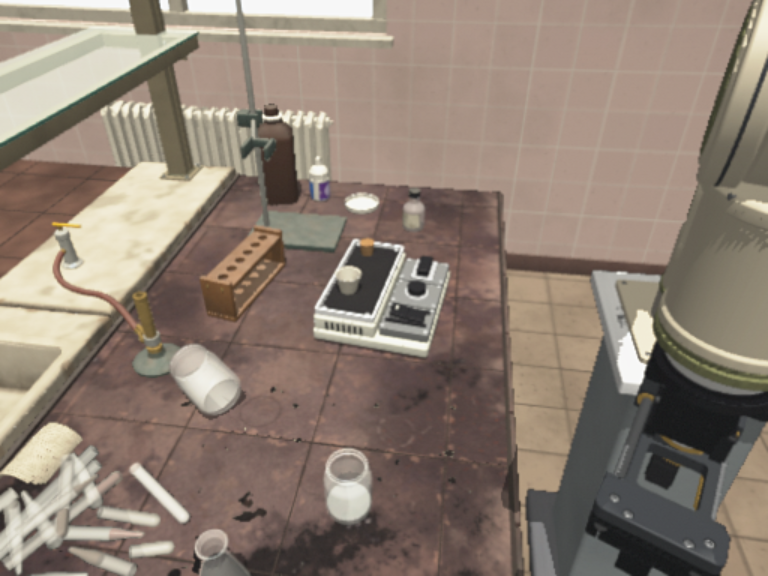

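The shaker sits around (400,320) in the scene view and (385,295) in the side view. There is a module at each end with the round plunger in the middle. I'll enlarge both.

Run:
```python
from h import *
a=np.load('pics/scene.npz')['pixels'][178:248,216:312]; b=np.load('pics/side.npz')['pixels'][155:240,205:305]
cv2.imwrite('pics/a.png',cv2.resize(a,None,fx=8,fy=8,interpolation=2)); cv2.imwrite('pics/b.png',cv2.resize(b,None,fx=7,fy=7,interpolation=2))
```

```text
(no output)
```

View pics/a.png

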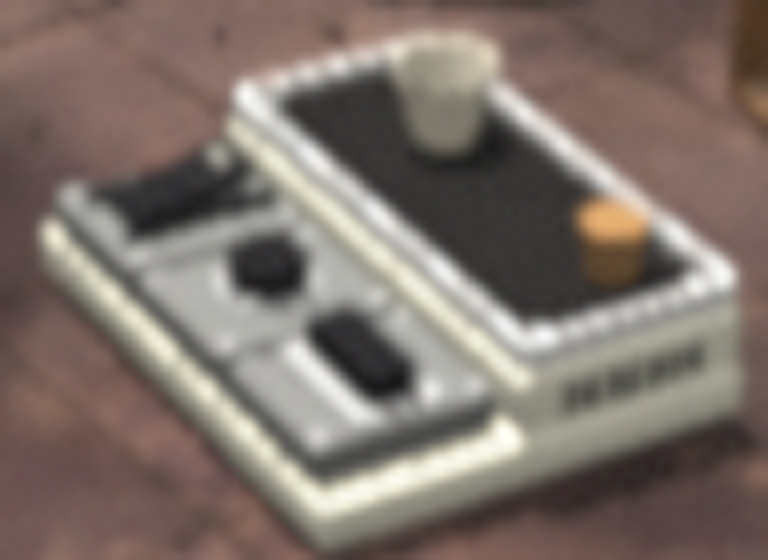

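View pics/b.png

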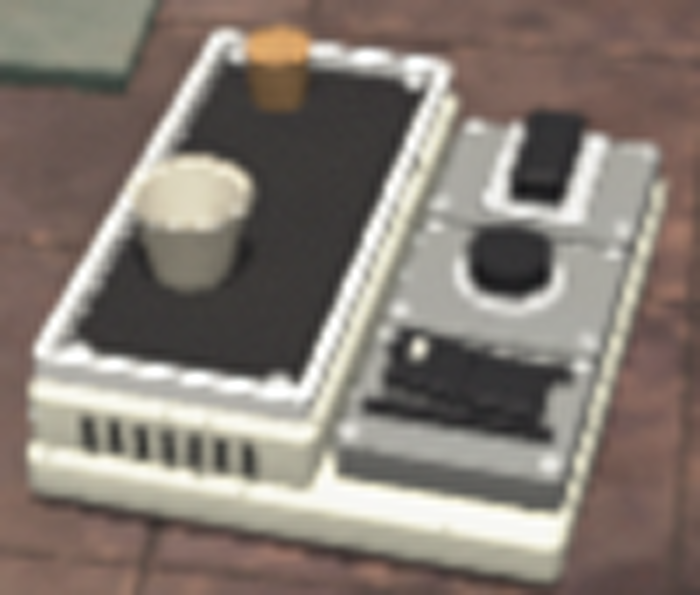

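Module order from +y to −y is rocker, plunger, bar. In crop a, the plunger top is about (268,255), the bar top about (363,345) and the rocker's far-end mark about (218,155). In crop b they are (512,250), (553,140) and (417,347). Next I'll compute positions.

Run:
```python
from h import *
S=np.load('pics/scene.npz');D=np.load('pics/side.npz')
A=lambda x,y:(216+(x+.5)/8-.5,178+(y+.5)/8-.5)
B=lambda x,y:(205+(x+.5)/7-.5,155+(y+.5)/7-.5)
for n,a,b,z in [('plunger',(268,255),(512,250),.068),('bar',(363,342),(553,143),.068),('mark',(218,155),(417,347),.072),
  ('rimNL',(240,92),(440,65),.072),('rimNR',(530,340),(300,395),.072),('rimFR',(733,275),(45,350),.072),('ledge corner',(318,520),(565,550),.03)]:
    print(n,pt(S,*A(*a),z).round(4),pt(S,*A(*a)).round(4),pt(D,*B(*b),z).round(4),pt(D,*B(*b)).round(4))
```

```text
plunger [0.4877 0.0404 0.068 ] [0.4908 0.0447 0.0647] [0.49   0.0454 0.068 ] [0.49   0.0448 0.0675]
bar [ 0.4803 -0.0325  0.068 ] [ 0.4843 -0.0275  0.0638] [ 0.4807 -0.0305  0.068 ] [ 0.4807 -0.0312  0.0675]
mark [0.5132 0.1111 0.072 ] [0.5201 0.1209 0.0649] [0.5176 0.1157 0.072 ] [0.5181 0.1112 0.0685]
rimNL [0.5518 0.1491 0.072 ] [0.5566 0.1558 0.0673] [ 0.5316 -0.0763  0.072 ] [ 0.5315 -0.0753  0.0727]
rimNR [ 0.5302 -0.074   0.072 ] [ 0.5378 -0.0652  0.0644] [0.5548 0.1491 0.072 ] [0.5549 0.1485 0.0715]
rimFR [ 0.6263 -0.0848  0.072 ] [ 7.072e-01 -2.400e-03 -4.000e-04] [0.6492 0.1373 0.072 ] [0.6487 0.139  0.0733]
ledge corner [ 0.4275 -0.0749  0.03  ] [ 0.4336 -0.0669  0.0226] [0.4584 0.1687 0.03  ] [0.4588 0.1539 0.0168]
```

```bash
python3 -m crank '{"steps":[[[0.54,-0.95,0],[0,0,0.4]],[[0.54,-0.95,0],[0,0,0.4]],[[0.54,-0.95,0],[0,0,0.4]],[[0.54,-0.95,0],[0,0,0.4]],[[0.54,-0.95,0],[0,0,0.4]],[[0.54,-0.95,0],[0,0,0.4]],[[0.54,-0.95,0],[0,0,0.4]],[[0.54,-0.95,0],[0,0,0.4]],[[0.54,-0.95,0],[0,0,0.4]],[[0.54,-0.95,0],[0,0,0.1]]]}' 0 20
```

```text
time: 0.93
ee_pos: [0.3946, 0.3298, 0.2223]
eef_rot: [0.051, 0.999, -0.0, -0.0]
ft_force: [0.8, 1.1, -0.4]
width: 0.0282
grip_force: 0.0
```

```bash
python3 -m crank '{"steps":[[[0.54,-0.95,0],[0,0,0]],[[0.54,-0.95,0],[0,0,0]],[[0.54,-0.95,0],[0,0,0]],[[0.54,-0.95,-0.6],[0,0,0]],[[0.54,-0.95,-0.6],[0,0,0]],[[0.54,-0.95,-0.6],[0,0,0]],[[0.54,-0.95,-0.6],[0,0,0]],[[0.54,-0.95,-0.6],[0,0,0]],[[0.54,-0.95,-0.6],[0,0,0]],[[0,0,0],[0,0,0]]]}'
python3 - <<'E'
from h import *
from scipy.spatial.transform import Rotation as R
s=monitor.read_state(); print(s['time'],s['ee_pos'],s['ft_force'],s['width'],r.tcp_to_grasp)
print(R.from_quat(s['eef_rot']).as_matrix().round(3))
for n in ['wrist','side']: cv2.imwrite(f'pics/{n}2.png',cam(n)['pixels'])
b=cv2.imread('pics/side2.png')[135:245,200:310]; cv2.imwrite('pics/mix2.png',cv2.resize(b,None,fx=5,fy=5,interpolation=2))
E
```

```text
time: 1.77
ee_pos: [0.5161, 0.1112, 0.1296]
eef_rot: [0.056, 0.998, -0.002, -0.001]
ft_force: [-1.1, -1.1, -0.1]
width: 0.0007
grip_force: 0.0
1.7667 [0.51612071 0.11121993 0.12961867] [-1.12094274 -1.14601185 -0.07955655] 0.0007350758157132419 0.0187
[[-0.994  0.111 -0.003]
 [ 0.111  0.994 -0.004]
 [ 0.003 -0.004 -1.   ]]
```

View pics/wrist2.png

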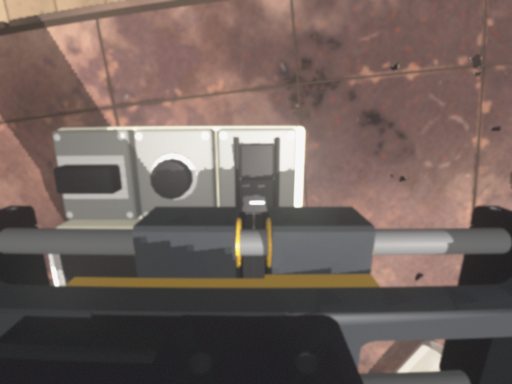

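View pics/mix2.png

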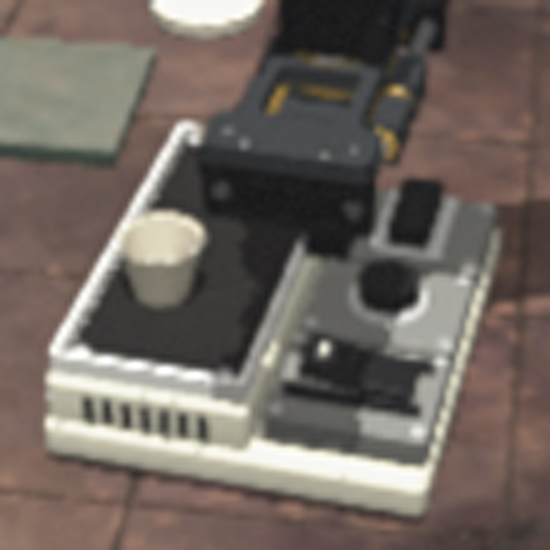

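The wrist view shows the plunger at (172,178), the bar at (88,179) and the rocker mark at (257,203). The fingers sit above the rocker's far end, and the side view shows the gripper body clear of the crucible. I'll check against the wrist calibration.

Run:
```python
from h import *
W=np.load('pics/wrist.npz')
for u,v,z in [(172,178,.068),(88,179,.068),(257,203,.072),(258,160,.058)]: print(pt(W,u,v,z).round(4),pt(W,u,v).round(4))
```

```text
[0.4897 0.0452 0.068 ] [0.4895 0.0455 0.0688]
[ 0.4824 -0.027   0.068 ] [ 0.4822 -0.0258  0.0698]
[0.5181 0.1141 0.072 ] [0.5185 0.114  0.0707]
[0.484  0.1188 0.058 ] [0.4832 0.1188 0.0635]
```

```bash
python3 -m crank '{"steps":[[[0.06,0.08,-0.6],[0,0,0]],[[0.06,0.08,-0.8],[0,0,0]],[[0,0,-0.6],[0,0,0]],[[0,0,-0.2],[0,0,0]],[[0,0,-0.15],[0,0,0]],[[0,0,-0.15],[0,0,0]],[[0,0,-0.1],[0,0,0]],[[0,0,-0.04],[0,0,0]],[[0,0,0],[0,0,0]],[[0,0,0],[0,0,0]]]}'
```

```text
time: 2.7
ee_pos: [0.5193, 0.1217, 0.0672]
eef_rot: [0.052, 0.999, 0.0, 0.001]
ft_force: [1.4, 1.7, 2.2]
width: 0.0007
grip_force: 1.0
```

```bash
python3 -m crank '{"steps":[[[0,-0.12,0],[0,0,0]],[[0,-0.12,-0.05],[0,0,0]],[[0,0,-0.05],[0,0,0]],[[0,0,-0.05],[0,0,0]],[[0,0,0],[0,0,0]],[[0,0,0],[0,0,0]]]}'
```

```text
time: 3.2
ee_pos: [0.5191, 0.1149, 0.0629]
eef_rot: [0.053, 0.999, -0.0, 0.0]
ft_force: [1.3, -2.2, 3.1]
width: 0.0003
grip_force: 1.9
```

```bash
python3 -m crank '{"steps":[[[0,0,-0.05],[0,0,0]],[[0,0,-0.05],[0,0,0]],[[0,0,0],[0,0,0]],[[0,0,0],[0,0,0]]]}'
```

```text
time: 3.53
ee_pos: [0.5193, 0.1149, 0.0618]
eef_rot: [0.053, 0.999, 0.0, 0.0]
ft_force: [-3.9, -4.6, 20.9]
width: 0.0004
grip_force: 9.8
```

```bash
python3 -m crank '{"steps":[[[0,0,0.6],[0,0,0]],[[0,0,0.8],[0,0,0]],[[-0.3,-0.7,0.2],[0,0,0]],[[-0.3,-0.7,0],[0,0,0]],[[-0.3,-0.7,0],[0,0,0]],[[-0.28,-0.72,0],[0,0,0]],[[0,0,0],[0,0,0]],[[0,0,0],[0,0,0]]]}'
python3 - <<'E'
from h import *
cv2.imwrite('pics/w3.png',cam('wrist')['pixels']); c=cam('side')['pixels'][135:245,200:310]
cv2.imwrite('pics/s3.png',cv2.resize(c,None,fx=5,fy=5,interpolation=2)); print(monitor.read_state()['ee_pos'])
E
```

```text
time: 4.2
ee_pos: [0.4885, 0.0445, 0.1]
eef_rot: [0.053, 0.999, 0.0, -0.001]
ft_force: [-0.4, 0.5, -0.8]
width: 0.0004
grip_force: 0.0
[0.48910634 0.04584125 0.10006207]
```

View pics/s3.png

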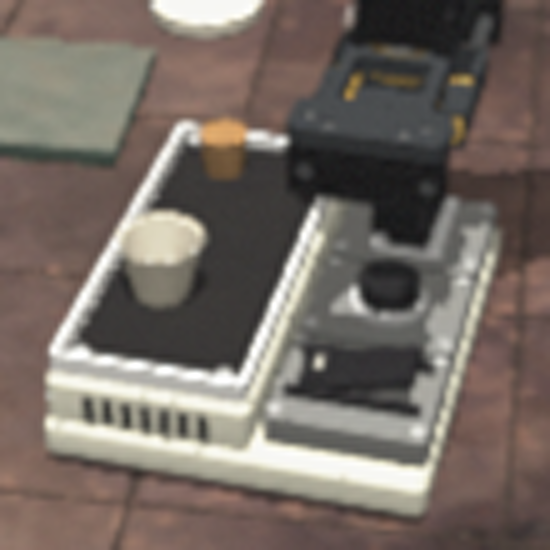

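The rocker's mark has dropped from (322,350) to (318,362), and the 21 N force reading showed it at its stop. The fingers are now over the plunger, so I'll push it in.

```bash
python3 -m crank '{"steps":[[[0,0,-0.5],[0,0,0]],[[0,0,-0.6],[0,0,0]],[[0,0,-0.2],[0,0,0]],[[0,0,-0.15],[0,0,0]],[[0,0,-0.1],[0,0,0]],[[0,0,-0.08],[0,0,0]],[[0,0,-0.06],[0,0,0]],[[0,0,0],[0,0,0]],[[0,0,0],[0,0,0]]]}'
```

```text
time: 5.05
ee_pos: [0.4897, 0.0451, 0.0585]
eef_rot: [0.052, 0.999, 0.0, 0.0]
ft_force: [-1.6, 1.7, 2.8]
width: 0.0006
grip_force: 1.4
```

```bash
python3 -m crank '{"steps":[[[0,0,-0.05],[0,0,0]],[[0,0,-0.05],[0,0,0]],[[0,0,0],[0,0,0]],[[0,0,0],[0,0,0]]]}'
```

```text
time: 5.38
ee_pos: [0.4899, 0.0452, 0.0581]
eef_rot: [0.053, 0.999, 0.001, 0.0]
ft_force: [-13.8, -0.9, 33.7]
width: 0.0006
grip_force: 16.7
```

```bash
python3 -m crank '{"steps":[[[0,0,0.6],[0,0,0]],[[0,0,0.8],[0,0,0]],[[-0.08,-0.7,0.2],[0,0,0]],[[-0.08,-0.75,0],[0,0,0]],[[-0.08,-0.75,0],[0,0,0]],[[-0.08,-0.75,0],[0,0,0]],[[0,0,0],[0,0,0]],[[0,0,0],[0,0,0]]]}'
python3 - <<'E'
from h import *
c=cam('side')['pixels'][135:245,200:310]
cv2.imwrite('pics/s4.png',cv2.resize(c,None,fx=5,fy=5,interpolation=2)); print(monitor.read_state()['ee_pos'])
E
```

```text
time: 6.05
ee_pos: [0.4813, -0.0299, 0.0957]
eef_rot: [0.054, 0.999, -0.0, 0.0]
ft_force: [0.3, 0.4, 0.6]
width: 0.0005
grip_force: 0.0
[ 0.48141333 -0.02882888  0.09563883]
```

View pics/s4.png

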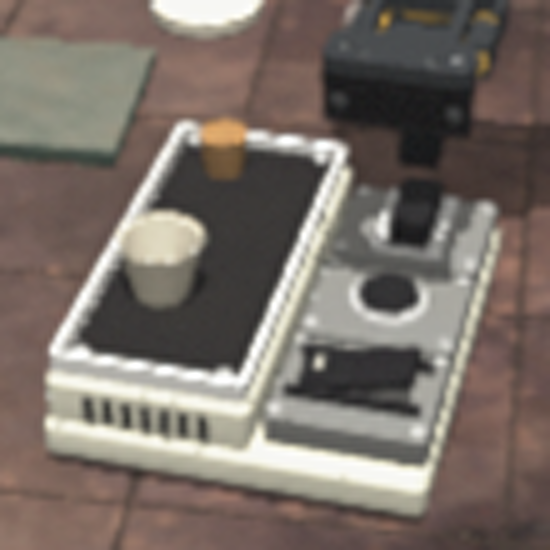

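The plunger at (390,292) is now flush with its collar, the rocker is still over, and the fingers are above the bar key. Next I'll press the bar.

```bash
python3 -m crank '{"steps":[[[0,0,-0.5],[0,0,0]],[[0,0,-0.5],[0,0,0]],[[0,0,-0.2],[0,0,0]],[[0,0,-0.15],[0,0,0]],[[0,0,-0.1],[0,0,0]],[[0,0,-0.08],[0,0,0]],[[0,0,-0.05],[0,0,0]],[[0,0,0],[0,0,0]],[[0,0,0],[0,0,0]],[[0,0,0],[0,0,0]]]}'
```

```text
time: 6.93
ee_pos: [0.4815, -0.028, 0.0581]
eef_rot: [0.052, 0.999, 0.001, 0.0]
ft_force: [-13.1, 4.1, 27.8]
width: 0.0002
grip_force: 13.6
```

```bash
python3 -m crank '{"steps":[[[0,0,0],[0,0,0]],[[0,0,0],[0,0,0]],[[0,0,0],[0,0,0]],[[0,0,0],[0,0,0]]]}'; python3 -c "
from bench import ticket
print(ticket.close_job())"
```

```text
time: 7.27
ee_pos: [0.4815, -0.0279, 0.0581]
eef_rot: [0.052, 0.999, 0.001, -0.0]
ft_force: [-12.2, 3.5, 27.5]
width: 0.0002
grip_force: 13.6
the job is handed in; nothing more can be done
None
```

I tipped the rocker over, pushed the plunger fully home, and handed the job in at 7.3 s with the fingers holding the bar key down at about 27 N; the hand-in returned no verdict.

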